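Rap jammed shackle links out of a tipped tumbler barrel

TASK

Three steel shackle links have jammed in the neck of the tumbler barrel, which stands tipped over the catch tray. Take the soft-faced mallet, not the steel hammer, and rap the side of the barrel with light, crisp taps until all three links have dropped out into the tray; do not strike the barrel with anything else or touch the links. Then lay the mallet flat on the bench again, and leave the tray, the hammer and the other things on the bench where they are.

Things in the scene. Friction and masses are not known exactly. Their poses are not given: they have to be found in the camera images.
- tumbler: foot of a small bench tumbler, fixed to the bench: grey base plate 290 x 150 x 12 mm (x -210 to +80 mm, y +-75) with a switch box 72 mm high at its -x end. Origin on the bench under the middle of the barrel; x points level towards the mouth side, y to its left, z up. The barrel stands over it on four black rubber mounts.
- barrel: eight-sided bare steel barrel with a narrow eight-sided neck, 1.4 kg with its motor. Origin on its axis in the middle of the drum, 185 mm above the bench; x along the axis towards the mouth, 27 degrees below level; y level. Drum from x = -79 to +55 mm, 112 mm across flats; 40 mm taper; neck 61 mm across, 54 inside, to x = 160. Behind the drum a motor 86 mm thick to x = -190.
- flat_left (a point): on the upright flat of the barrel's +y side (barrel x = 35, y = 56, z = 0 mm): a good spot to tap. The flat looks to barrel +y, is 46 mm high (square to the axis), from barrel x = -60 to +55 mm. Rubber lets the barrel shift only along its y, up to 12 mm, like a spring of 4 N/mm (8 Hz, lightly damped). Drum and motor rise behind it: a hand on the mouth side stays clear of them.
- flat_right (a point): the same on the barrel's -y side. A slow push only leans the barrel over and moves no link. A crisp blow, the mallet's face meeting the flat at 0.25 to 0.5 m/s and coming off again, makes it ring for half a second, and the links creep some 2 to 30 mm down the neck; the faster the blow, the more. The number of blows needed varies (1 to about 12): look after each.
- mouth (a point): middle of the mouth of the neck (a point of the barrel), about 112 mm above the bench
- link1: flat dark steel shackle link with round ends and two holes, 72 x 19 x 8 mm, 75 g, the lowest of three alike in the neck; origin at the middle of its underside, x along its length. It lies along the neck on its lowest flat, its end just at the mouth; it tips out once its middle has passed the mouth, about 35 to 45 mm farther on.
- link2: the middle one of the three links, alike, lying flat upon link1; origin at the middle of its underside, x along its length
- link3: the upper one of the three links, alike, lying flat upon link2; origin at the middle of its underside, x along its length
- tray: open bare aluminium catch tray, 190 (x) x 230 (y) x 45 mm high, walls 4 mm, loose on the bench under the mouth, 1.3 kg; origin at the centre of its underside
- mallet: soft-faced mallet lying on the bench, 0.36 kg: black cylindrical head 36 mm thick, 100 mm long, steel band round its middle, a flat face at each end; pale wooden handle 22 mm wide (y), 26 high, straight from x = -106 to +68 mm. Origin on the bench under the handle; x along it to the head, y along the head's axis, z up; faces at y = +-50. Butt 36 mm thick, to x = -124.
- mallet_grip (a point): point on the mallet handle's centre line, 18 mm above its underside, at x = 15 mm: 70 mm from the head's centre, 45 mm behind the balance point; a good place to hold it
- mallet_head (a point): centre of the mallet's head, at x = 85 mm, 18 mm above its underside
- hammer: steel ball-pein hammer lying on the other side of the tumbler, to be left alone: slim head 90 mm long, one end a ball, the other flat; thinner wooden handle, 260 mm overall. Origin under the middle of the handle on the bench, x towards the head. The mallet and the hammer change places.
- spray_can: aluminium can, 66 mm thick, 190 mm tall, bystander; origin at the centre of its underside
- spanner: flat steel spanner, 200 mm long, lying, bystander; origin at the middle of its underside
- grease_tin: squat tin, 90 mm thick, 85 mm tall, bystander; origin at the centre of its underside
- hub_cap: steel hub cap, 110 mm across, 52 mm high, bystander; origin at the centre of its underside
- bearing: steel bearing ring, 72 mm across, 19 mm high, bystander; origin at the centre of its underside
- parts_cup: dark steel cup, 80 mm across, 85 mm tall, bystander; origin at the centre of its underside
There are look-alikes about, which are no part of the job. What is shaped like the mallet but turquoise or yellow is not meant.

How it is judged:
On the way, in this order (a step that is already met when the one before it is completed fails the run):
1. the mallet strikes the barrel while all three links are still in the neck (contact force between mallet and barrel above 1.5 N and x of each of link1, link2, link3 in the frame of barrel below 0.158 m).
2. all three links lie in the tray (x of link1 in the frame of tray between -0.095 and 0.095 m and y of link1 in the frame of tray between -0.115 and 0.115 m and height (world z) of each of link1, link2, link3 below 0.05 m and x of link2 in the frame of tray between -0.095 and 0.095 m and y of link2 in the frame of tray between -0.115 and 0.115 m and x of link3 in the frame of tray between -0.095 and 0.095 m and y of link3 in the frame of tray between -0.115 and 0.115 m), for 0.2 s.
At the end, for the whole second after the job is handed in: All three links lie inside the tray's walls, below its rim (their origins less than 50 mm above the bench); the mallet lies flat on the bench (middle of its head and its grip point both less than 25 mm above it), at rest and let go (all of step 2 and height (world z) of each of mallet_head, mallet_grip below 0.025 m and linear speed of mallet below 0.03 m/s and contact force between the fingers and mallet below 0.1 N); the robot touches nothing.
It fails at once if a link is touched by the robot or the mallet (contact force between any of the arm, the fingers, mallet and link1 above 0.3 N or contact force between any of the arm, the fingers, mallet and link2 above 0.3 N or contact force between any of the arm, the fingers, mallet and link3 above 0.3 N).
It fails at once if the barrel is struck by the hand or the arm instead of the mallet (over 10 N) (contact force between any of the fingers, the arm and barrel above 10 N).
It fails at once if the barrel is pounded: the mallet hits it with more than 110 N (contact force between mallet and barrel above 110 N).
It fails at once if the mallet is thrown or dropped: faster than 0.8 m/s with no finger on it (linear speed of mallet above 0.8 m/s and contact force between the fingers and mallet below 0.1 N).
It fails at once if the tray, the hammer or another bystander is moved more than 30 mm (distance of any of tray, hammer, spray_can, spanner, grease_tin, hub_cap, bearing, parts_cup from where it was at the start of the episode above 0.03 m).
It also fails if it takes over 58 s, if anything falls off the work surface, if the arm or the gripper's body presses on something with over 40 N, if the wrist force passes 120 N, or if a joint passes its speed limit or range.

ROBOT

A 6-joint arm with a two-finger parallel gripper is mounted at the origin on the work surface. World frame = base frame: x ahead of the robot, y to its left, z up, the work surface at z = 0. Lengths are in m, angles in rad, forces in N, time in s.
With the tool pointing down it reaches from about 0.425 to 0.95 m from the base axis. Payload 3.5 kg.
Tool frame: the origin (TCP) lies at the very end of the fingers, on their centre line; the grasp point (between the pads) lies 19 mm behind it; z points along the fingers, y is the direction in which the jaws open and shut (so a half turn about z gives the same grasp; the last joint's range is limited). The gripper opens to 85 mm and grips with 20 to 120 N. Pads are 22 mm wide; open, the fingers measure 114 mm over their backs; the gripper's body (76 mm by 85 mm) begins 54 mm behind the grasp point. The pads swing forward as they close: fully open they stand 13 mm farther back than shut.
Start: joints at [-1.303, 0.286, 1.577, -0, 1.279, -0.15], TCP at [0.274, -0.617, 0.231] pointing down, gripper open.
Joint ranges: [-2.77, 2.77], [-0.9, 2.22], [0.21, 2.48], [-1.53, 4.67], [0.24, 2.81], [-2.84, 2.84]. Speed limits (rad/s): [2.79, 2.79, 3.14, 3.14, 3.14, 3.14].

INTERFACE

Orientations are given as a unit quaternion [x, y, z, w].
In Python, from plant import get_state, vision, ctrl, cut_out gives the robot as it stands.
- The arm moves only by the tool jog_arm, never from a script. Its argument "commands" is text: rows parted by semicolons, each of 6 numbers parted by spaces: the shift along the world's x, y, z in m, then the turn, a rotation vector about the world's x, y, z in rad. A call has 1 to 20 rows; each row is the pose to reach, as a shift and turn from the pose commanded when the call began; what a row does not reach only later rows make up. A row lasts 1/8 s, in which the tool goes at most 62.5 mm and 10.7 degrees, less where a joint would pass 70% of its speed; a pose out of reach is approached as far as the arm can. A call with a gripper value outside its range is refused whole. "gripper" is the opening in per cent of the stroke, from 0 (shut) to 100 (fully open), set as the call begins (left out, the last holds). The fingers move at their own pace and stop on an object; "grip_force" is the grip in N (left out, the last holds). Time passes only in rows, so rows that repeat a pose let the fingers close. It gives the time, the measured TCP pose, the force and the opening at its end, in the units of the state.
- get_state(): the state, without advancing time (a new reading comes with each control period).
- vision.read_camera(name): name is "scene" or "top"; returns a dict with "frame" (384x512x3 uint8, red, green, blue), "z_map" (384x512 float32, m along the optical axis (not along the pixel's ray), 0 where there is no reading), "fx", "fy", "cx", "cy" (pixels), "D" ([k1, k2, p1, p2, k3] as OpenCV has them; the pictures are not rectified), "R" (3x3) and "t" (3): a world point X has camera coordinates R X + t. Camera axes: x right, y down, z forward; pixel columns grow to the right and rows downward; lengths in m; the calibration is good to about 2 mm. A picture is of the moment at which its call begins.
- ctrl.sign_off(): hands the job in, once; it reports no verdict.
Trained networks look in the newest picture that a camera, given by its name, has taken for a name from the list of things; names that differ only in an ending like _2 or _b are one class to them, and where a whole thing is asked for, a point or a joint stands for the part that bears it (a point fixed in the world has none). Each returns a list of dicts, best first, with "conf" (0 to 1); they miss things now and then, are a little off and sometimes report something else, mostly with a low value. They report only what shows in the picture. A call takes as long as a camera call. They do not tell look-alikes from the thing itself.
- cut_out(camera, query): "pixels" (384x512 bool, what is visible of it) and "box" ([centre column, centre row, width, height] in pixels, round what is visible of it).
The state is a dict: "time": time; "qpos": joint angles; "dq": joint speeds; "joint_efforts": joint torques, N m; "eef_pos": TCP position; "tcp_rot": TCP orientation; "contact_force": force on the tool from outside, world axes, zero at the start; "wrist_torque": the same for the moment, N m; "opening": opening from 0.0 (shut) to 1.0 (fully open).
Only numpy, scipy, OpenCV 4.12 (cv2) and the standard library are available. Lean on these libraries where they do the work, as an engineer would, in place of code of your own. Each camera call takes 0.05 s, during which the arm holds its last target.

## Working session

There is one attempt and no reset: what is moved stays moved. The work goes in short steps, Python scripts to look and compute and a tool call to move; the robot and the scene stay as the last step left them, time stands still between calls to the robot, and variables do not carry over. Pictures are saved under pics/ and viewed, and the job is handed in when it is done.

Besides the shell and the picture viewer there is one more tool, called after "Emit:" in YAML: its name, and indented under it one key for each argument. jog_arm: Moves the arm, as the interface text tells. Its arguments: {"type":"object","properties":{"commands":{"type":"string"},"gripper":{"type":"number"},"grip_force":{"type":"number"}},"required":["commands"]}

```bash
ls; mkdir -p pics
python3 - <<'E'
from plant import get_state, vision, ctrl, cut_out
import cv2
print(get_state())
for n in ("scene","top"):
    d=vision.read_camera(n)
    cv2.imwrite(f"pics/{n}0.png",cv2.resize(d["frame"][:,:,::-1],(800,600),interpolation=cv2.INTER_CUBIC))
    print(n,d["fx"],d["fy"],d["cx"],d["cy"],d["D"],d["R"],d["t"])
E
```

```text
pics
{'time': 0.0, 'qpos': array([-1.30298263e+00,  2.87200572e-01,  1.57817478e+00, -2.68524329e-05,
        1.27862721e+00, -1.49988693e-01]), 'dq': array([ 0.00012073,  0.00068421, -0.0003539 , -0.00105984,  0.00063554,
       -0.00120745]), 'joint_efforts': array([ 7.56532845e-04, -4.05978549e+01, -2.92624784e+01, -3.54960196e-05,
        5.88457537e-03,  2.20653853e-06]), 'eef_pos': array([ 0.27373357, -0.61627835,  0.22992513]), 'tcp_rot': array([ 9.78257866e-01,  2.07388756e-01, -8.37758694e-05, -1.20210354e-03]), 'contact_force': array([-0.32107169,  0.05825509, -0.20768571]), 'wrist_torque': array([-0.00243194, -0.04593429,  0.01660671]), 'opening': 0.9969544001233658}
scene 371.3603393614173 371.3603393614173 254.28735493975012 191.82103152916295 [0.0353881 0.        0.        0.        0.       ] [[-0.61108169  0.79134188  0.01889942]
 [ 0.4895189   0.39655855 -0.77660322]
 [-0.62205338 -0.46531639 -0.62970648]] [ 0.27631541 -0.1641797   1.63634457]
top 393.47895162950454 393.47895162950454 256.42743088197227 195.36487088147317 [0.00658924 0.         0.         0.         0.        ] [[-0.02721983 -0.99946374 -0.0182019 ]
 [-0.98795195  0.02967247 -0.1518897 ]
 [ 0.15234834  0.01384819 -0.98822984]] [0.06618811 0.49232256 1.67997468]
```

View pics/scene0.png

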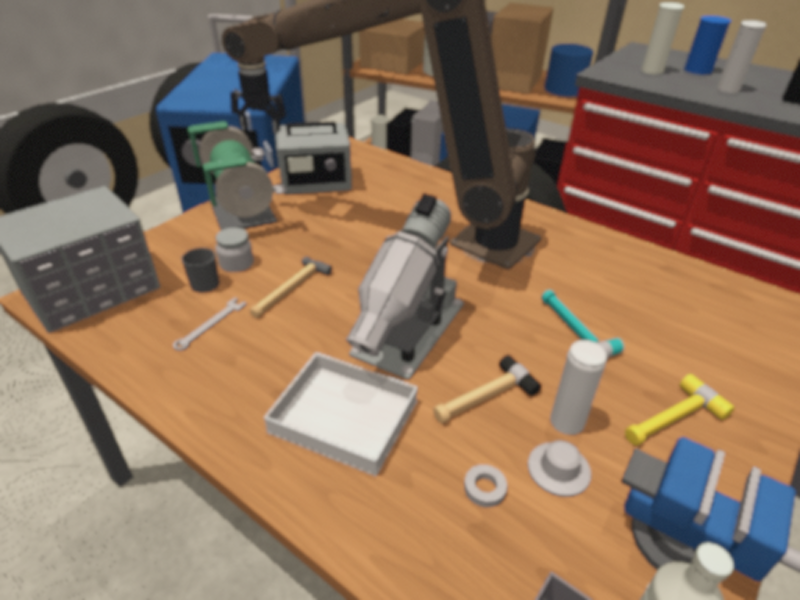

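View pics/top0.png

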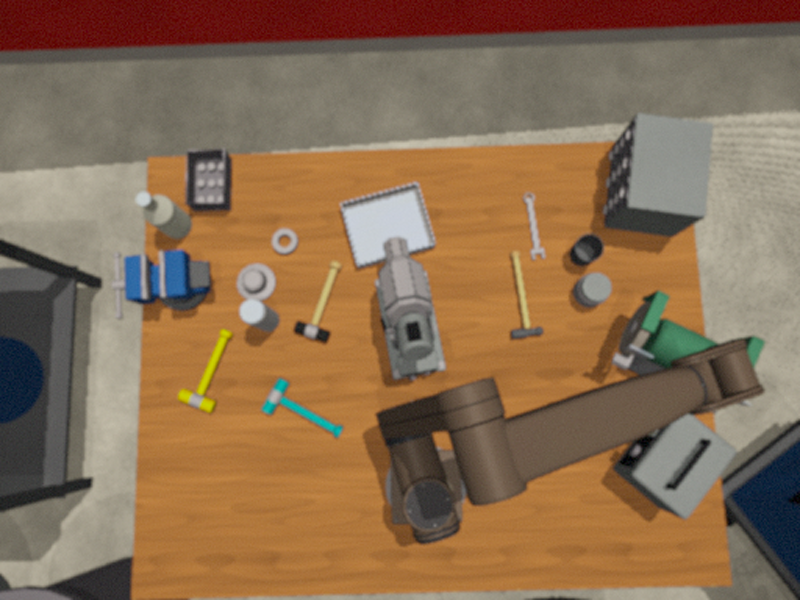

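The wanted tool has a black head and pale handle, at top (312,332) for the head and (325,295) for the handle, in 800-px coordinates. Four things could be taken for it:
- Yellow look-alike, (205,375).
- Turquoise look-alike, (300,405).
- Steel hammer, (522,295).
- Second view of the mallet itself in scene, (490,390).

I'll measure it next and check it in a close crop.

```bash
cat > h.py <<'E'
from plant import get_state, vision, ctrl, cut_out
import numpy as np, cv2
def K(d): return np.array([[d["fx"],0,d["cx"]],[0,d["fy"],d["cy"]],[0,0,1]])
def cloud(d):
    h,w=d["z_map"].shape
    u,v=np.meshgrid(np.arange(w),np.arange(h))
    p=cv2.undistortPoints(np.stack([u,v],-1).reshape(-1,1,2).astype(np.float64),K(d),np.array(d["D"],float)).reshape(h,w,2)
    z=d["z_map"].astype(float)
    X=np.stack([p[...,0]*z,p[...,1]*z,z],-1)
    W=(X-np.array(d["t"]))@np.array(d["R"])
    W[z<=0]=np.nan
    return W
def proj(d,P):
    rv,_=cv2.Rodrigues(np.array(d["R"],float))
    return cv2.projectPoints(np.array(P,float).reshape(-1,1,3),rv,np.array(d["t"],float),K(d),np.array(d["D"],float))[0].reshape(-1,2)
def bpose(o,yaw):
    "4x4 of tumbler, barrel"
    c,s=np.cos(yaw),np.sin(yaw); a=np.radians(27)
    Rz=np.array([[c,-s,0],[s,c,0],[0,0,1]])
    Ry=np.array([[np.cos(a),0,np.sin(a)],[0,1,0],[-np.sin(a),0,np.cos(a)]])
    return Rz@Ry, np.array([o[0],o[1],0.185])
E
python3 - <<'E'
from h import *
for n in ("top","scene"):
    d=vision.read_camera(n); W=cloud(d)
    im=d["frame"][:,:,::-1].copy()
    for q in ("mallet","tumbler","barrel","tray","hammer","link1"):
        for r in cut_out(n,q)[:4]:
            m=r["pixels"]; P=W[m]; P=P[np.isfinite(P[:,0])]
            if len(P)<5: print(n,q,r["conf"],r["box"]);continue
            print(n,q,round(r["conf"],2),np.round(r["box"]),m.sum(),"med",np.round(np.median(P,0),3),"lo",np.round(np.percentile(P,2,0),3),"hi",np.round(np.percentile(P,98,0),3),"rgb",np.median(d["frame"][m],0))
    np.savez(f"{n}.npz",W=W,f=d["frame"],**{k:d[k] for k in("z_map","fx","fy","cx","cy","D","R","t")})
    c=(slice(150,290),slice(150,300)) if n=="top" else (slice(110,300),slice(180,400))
    cv2.imwrite(f"pics/crop_{n}.png",cv2.resize(im[c],None,fx=3.5,fy=3.5 if n=="top" else 3.1,interpolation=cv2.INTER_CUBIC)[:600,:800])
E
```

```text
top mallet 0.91 [131. 237.  37.  54.] 496 med [0.279 0.595 0.03 ] lo [ 0.222  0.538 -0.002] hi [0.435 0.667 0.04 ] rgb [189. 176.   0.]
top mallet 0.86 [195. 260.  48.  35.] 392 med [0.226 0.376 0.031] lo [0.152 0.23  0.002] hi [0.288 0.43  0.041] rgb [ 36.5 165.  158. ]
top mallet 0.8 [203. 193.  28.  48.] 392 med [0.457 0.282 0.031] lo [0.406 0.232 0.014] hi [0.617 0.347 0.041] rgb [170.5 147.  104. ]
top tumbler 0.76 [262. 198.  47.  93.] 2706 med [0.443 0.036 0.224] lo [ 0.303 -0.052  0.005] hi [0.644 0.108 0.309] rgb [125. 121. 117.]
top tumbler 0.72 [249. 143.  58.  52.] 1959 med [0.745 0.094 0.005] lo [ 0.628 -0.033 -0.005] hi [0.837 0.198 0.047] rgb [200. 206. 212.]
top barrel 0.8 [259. 190.  42.  82.] 1987 med [0.467 0.037 0.241] lo [ 0.338 -0.022  0.121] hi [0.65  0.096 0.311] rgb [128. 125. 121.]
top barrel 0.68 [202. 192.  31.  49.] 467 med [0.482 0.278 0.03 ] lo [ 0.407  0.228 -0.003] hi [0.623 0.345 0.04 ] rgb [173. 141.  95.]
top tray 0.85 [247. 145.  56.  52.] 1912 med [0.745 0.095 0.005] lo [ 0.627 -0.032 -0.005] hi [0.836 0.197 0.045] rgb [200. 206. 212.]
top hammer
[... 956 characters left out ...]
3.5]
scene barrel 0.73 [313. 248.  67.  41.] 834 med [0.491 0.279 0.03 ] lo [0.42  0.23  0.007] hi [0.631 0.353 0.038] rgb [176. 143. 104.]
scene barrel 0.49 [148. 159.  26.  27.] 611 med [ 0.54  -0.456  0.06 ] lo [ 0.459 -0.549  0.004] hi [ 0.57  -0.434  0.089] rgb [130. 115. 107.]
scene tray 0.86 [218. 266.  97.  81.] 4744 med [0.735 0.082 0.007] lo [ 0.627 -0.037  0.001] hi [0.847 0.211 0.046] rgb [223. 216. 208.]
scene hammer 0.65 [189. 182.  57.  41.] 480 med [ 0.512 -0.281  0.022] lo [ 0.406 -0.331  0.001] hi [ 0.644 -0.254  0.031] rgb [158. 124.  99.]
scene hammer 0.42 [370. 249.  31.  61.] 1282 med [0.499 0.438 0.132] lo [0.456 0.406 0.013] hi [0.507 0.464 0.193] rgb [145. 138. 132.]
```

```bash
ls -la pics
```

```text
total 1904
drwxr-xr-x 2 agent agent   4096 Dec  7 02:04 .
drwxr-xr-x 3 agent agent   4096 Dec  7 02:04 ..
-rw-r--r-- 1 agent agent 405446 Dec  7 02:04 crop_scene.png
-rw-r--r-- 1 agent agent 294007 Dec  7 02:04 crop_top.png
-rw-r--r-- 1 agent agent 575903 Dec  7 02:03 scene0.png
-rw-r--r-- 1 agent agent 661439 Dec  7 02:03 top0.png
```

View pics/crop_top.png

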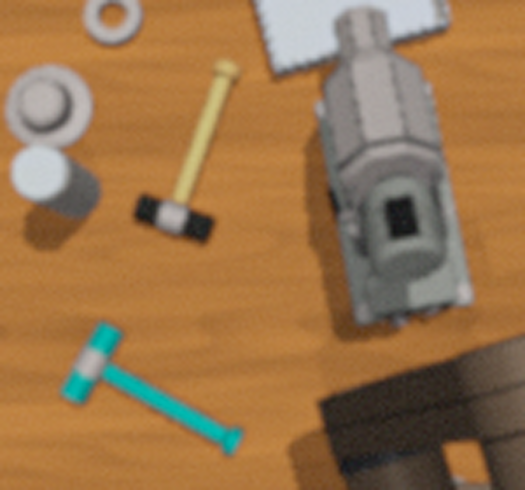

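View pics/crop_scene.png

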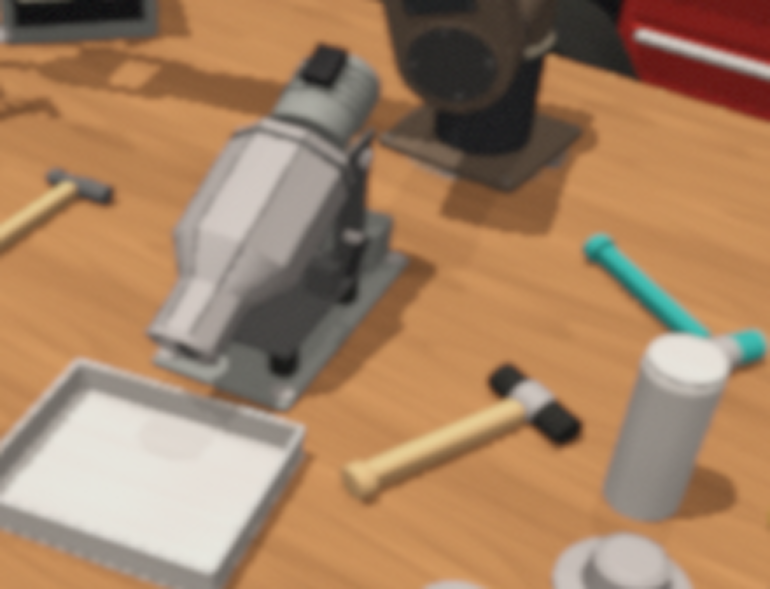

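Run:
```python
from h import *
from scipy.optimize import least_squares
from scipy.spatial import cKDTree
for n,q,sel in (("top","mallet",(0.46,0.28)),("scene","mallet",(0.49,0.28))):
    D=np.load(n+".npz"); W=D["W"]
    # mallet: points above bench in window
    m=(W[...,0]>.39)&(W[...,0]<.66)&(W[...,1]>.20)&(W[...,1]<.37)&(W[...,2]>.016)&(W[...,2]<.06)
    P=W[m]; f=D["f"][m].astype(float)
    dark=f.sum(1)<250
    hand=(f[:,0]-f[:,2]>40)&(P[:,2]>.022)
    hp=P[hand]; 
    c=hp.mean(0); u,s,vt=np.linalg.svd((hp-c)[:,:2]); ax=vt[0]; ax=ax if ax[0]<0 else -ax
    t=(hp-c)[:,:2]@ax
    allt=(P-c)[:,:2]@ax; alln=(P-c)[:,:2]@np.array([-ax[1],ax[0]])
    print(n,"handle c",c.round(4),"ax",ax.round(3),"yaw",np.degrees(np.arctan2(ax[1],ax[0])).round(1),"t all",np.percentile(allt,[0,2,98,100]).round(3),"nrm",np.percentile(alln,[0,2,98,100]).round(3), "handle n", np.percentile((hp-c)[:,:2]@np.array([-ax[1],ax[0]]),[2,98]).round(4))
    hd=P[dark]; print(" dark head c",hd.mean(0).round(4),len(hd), "t,n rng", np.percentile(allt[dark],[2,98]).round(3),np.percentile(alln[dark],[2,98]).round(3))
    # butt end at c+tmin*ax => origin +124 ; head far edge at +103
    tl,th=np.percentile(allt,[.5,99.5]); print(" len",th-tl,"(227)  origin",(c[:2]+ax*((tl+.124)+(th-.103))/2).round(4))
```

```text
top handle c [0.5288 0.2691 0.03  ] ax [-0.932  0.364] yaw 158.7 t all [-0.104 -0.098  0.12   0.122] nrm [-0.049 -0.043  0.048  0.052] handle n [-0.0439  0.0396]
 dark head c [0.4284 0.3016 0.0321] 107 t,n rng [0.089 0.122] [-0.044  0.051]
 len 0.22426969766354482 (227)  origin [0.5101 0.2764]
scene handle c [0.5377 0.2707 0.0306] ax [-0.947  0.32 ] yaw 161.3 t all [-0.101 -0.099  0.119  0.126] nrm [-0.051 -0.049  0.042  0.052] handle n [-0.0366  0.0435]
 dark head c [0.4469 0.3144 0.0295] 172 t,n rng [0.089 0.115] [-0.05   0.042]
 len 0.22154957618988433 (227)  origin [0.5174 0.2776]
```

The crop confirms the choice: black head with a steel band at top-crop (173,217), pale handle running to (228,68). Next I'll fit the barrel and the handle more precisely.

Run:
```python
from h import *
from scipy.optimize import least_squares
C={n:np.load(n+".npz") for n in("top","scene")}
ang=np.arange(8)*np.pi/4; N=np.stack([np.cos(ang),np.sin(ang)],1)
def res(p,P):
    R,o=bpose(p[:2],p[2]); b=(P-o)@R
    rr=(b[:,1:]@N.T).max(1)
    r=np.interp(b[:,0],[-79,55,95,160],[56,56,30.5,30.5])if 0 else np.interp(b[:,0]*1e3,[-79,55,95,160],[56,56,30.5,30.5])*1e-3
    return (rr-r),b
out={}
for sel in (["top"],["scene"],["top","scene"]):
    W=np.concatenate([C[n]["W"].reshape(-1,3) for n in sel]); W=W[np.isfinite(W[:,0])]
    W=W[(W[:,2]>.09)&(W[:,0]>.3)&(W[:,0]<.75)&(abs(W[:,1]-.05)<.15)]
    p=np.array([.50,.05,.2])
    for it in range(8):
        r,b=res(p,W)
        k=(abs(r)<(.03 if it<3 else .008))&(b[:,0]>-.07)&(b[:,0]<.15)
        s=least_squares(lambda q:res(q,W[k])[0],p,loss="soft_l1",f_scale=.002); p=s.x
    r,b=res(p,W); k=(abs(r)<.006); nk=b[k&(b[:,0]>.1)]
    print(sel,p.round(4),np.degrees(p[2]).round(2),k.sum(),"rms",np.sqrt((r[k]**2).mean()).round(4),"neck xmax",np.percentile(nk[:,0],[95,99,100]).round(3))
    R,o=bpose(p[:2],p[2])
    for nm,v in(("flat_left",[.035,.056,0]),("flat_right",[.035,-.056,0]),("mouth",[.16,0,0])): print("  ",nm,(o+R@np.array(v)).round(4))
for n in C:
    D=C[n];W=D["W"].reshape(-1,3);f=D["f"].reshape(-1,3).astype(float)
    a=np.array([-.937,.35]);
    for it in range(6):
        c0=np.array([.515,.277]) if it==0 else c
        a/=np.hypot(*a); nn=np.array([-a[1],a[0]]); q=W[:,:2]-c0
        k=(W[:,2]>.024)&(W[:,2]<.04)&(abs(q@nn)<.018)&(q@a>-.10)&(q@a<.045)
        t=q[k]@a;v=q[k]@nn; A=np.polyfit(t,v,1); a=a+A[0]*nn; c=c0+nn*A[1]
    a/=np.hypot(*a);nn=np.array([-a[1],a[0]])
    q=W[:,:2]-c; al=(W[:,2]>.02)&(W[:,2]<.05)&(abs(q@nn)<.056)&(abs(q@a)<.16)
    print(n,"line pt",c.round(4),"yaw",np.degrees(np.arctan2(a[1],a[0])).round(2),"ends",np.percentile((q@a)[al],[.3,1,99,99.7]).round(4),"z",np.median(W[k][:,2]).round(4),"n:",np.percentile(v,[2,98]).round(4))
```

```text
['top'] [0.5102 0.0401 0.1585] 9.08 1191 rms 0.0023 neck xmax [0.156 0.16  0.163]
   flat_left [0.5322 0.1003 0.1691]
   flat_right [ 0.5498 -0.0103  0.1691]
   mouth [0.651  0.0626 0.1124]
['scene'] [0.5132 0.041  0.1583] 9.07 2720 rms 0.0019 neck xmax [0.157 0.158 0.158]
   flat_left [0.5351 0.1012 0.1691]
   flat_right [ 0.5528 -0.0094  0.1691]
   mouth [0.6539 0.0634 0.1124]
['top', 'scene'] [0.5126 0.0408 0.1588] 9.1 3905 rms 0.0021 neck xmax [0.157 0.159 0.161]
   flat_left [0.5345 0.1011 0.1691]
   flat_right [ 0.5522 -0.0095  0.1691]
   mouth [0.6533 0.0634 0.1124]
top line pt [0.5138 0.2737] yaw 159.92 ends [-0.1563 -0.1409  0.1053  0.1063] z 0.0302 n: [-0.0106  0.0102]
scene line pt [0.5157 0.2789] yaw 160.08 ends [-0.1578 -0.1534  0.0971  0.0995] z 0.0309 n: [-0.0089  0.0114]
```

Barrel: yaw 9.1°, flat_left at (0.534, 0.101, 0.169). Mallet: origin about (0.514, 0.277), yaw 160°, grip point (0.500, 0.282). The strike needs the mallet at yaw 189°, with the handle towards the mouth side. First move: go over the bench to the left side.

Emit:
jog_arm:
  commands: "0 0 0.06 0 0 0; 0 0 0.12 0 0 0.15; 0.04 0.04 0.13 0 0 0.3; 0.08 0.08 0.14 0 0 0.45; 0.12 0.12 0.15 0 0 0.6; 0.16 0.16 0.15 0 0 0.75; 0.2 0.2 0.15 0 0 0.9; 0.24 0.24 0.15 0 0 1.05; 0.28 0.285 0.15 0 0 1.2; 0.31 0.33 0.15 0 0 1.35; 0.345 0.375 0.15 0 0 1.5; 0.345 0.435 0.15 0 0 1.65; 0.345 0.495 0.15 0 0 1.8; 0.34 0.555 0.15 0 0 1.95; 0.335 0.615 0.15 0 0 2.1; 0.33 0.675 0.15 0 0 2.25; 0.31 0.73 0.14 0 0 2.374; 0.285 0.785 0.12 0 0 2.374; 0.255 0.84 0.09 0 0 2.374; 0.226 0.899 0.06 0 0 2.374"
  gripper: 100

```text
time: 3.3
eef_pos: [0.506, 0.2691, 0.2984]
tcp_rot: [0.174, 0.985, 0.0, 0.0]
contact_force: [2.0, -0.8, 0.0]
opening: 1.0
```

Emit:
jog_arm:
  commands: "0 0 -0.06 0 0 0; 0 0 -0.12 0 0 0; 0 0 -0.18 0 0 0; 0 0 -0.22 0 0 0; 0 0 -0.22 0 0 0; 0 0 -0.22 0 0 0"

```text
time: 4.05
eef_pos: [0.5086, 0.268, 0.0808]
tcp_rot: [0.174, 0.985, 0.001, 0.001]
contact_force: [0.1, -0.3, 0.4]
opening: 1.0
```

```bash
cat > look.py <<'E'
import sys
from h import *
n,tag,x0,x1,y0,y1=sys.argv[1],sys.argv[2],*map(int,sys.argv[3:7])
d=vision.read_camera(n); im=d["frame"][y0:y1,x0:x1,::-1]
s=min(800/(x1-x0),600/(y1-y0))
cv2.imwrite(f"pics/{tag}.png",cv2.resize(im,(int((x1-x0)*s),int((y1-y0)*s)),interpolation=cv2.INTER_CUBIC))
st=get_state(); print(st["time"],st["eef_pos"].round(4),st["tcp_rot"].round(4),st["contact_force"].round(2),round(st["opening"],3))
E
python3 look.py scene s1 230 390 130 290
```

```text
4.1 [0.5091 0.2682 0.0816] [0.174  0.9847 0.0011 0.0022] [ 0.61 -0.5   0.39] 1.003
```

View pics/s1.png

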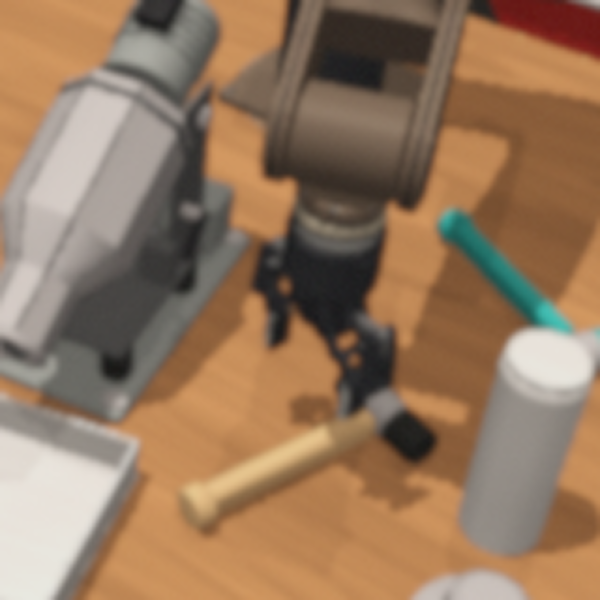

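The hand stopped short at (0.509, 0.268), because the last row was speed-limited. It is above the handle at picture (340,400). I'll correct by (-0.009, +0.014) and descend.

Emit:
jog_arm:
  commands: "-0.009 0.014 0 0 0 0; -0.009 0.014 -0.025 0 0 0; -0.009 0.014 -0.05 0 0 0; -0.009 0.014 -0.065 0 0 0; -0.009 0.014 -0.074 0 0 0; -0.009 0.014 -0.077 0 0 0; -0.009 0.014 -0.077 0 0 0; -0.009 0.014 -0.077 0 0 0"

```text
time: 5.1
eef_pos: [0.4987, 0.2817, 0.0025]
tcp_rot: [0.174, 0.985, 0.0, 0.001]
contact_force: [0.1, -0.4, 1.0]
opening: 0.998
```

```bash
python3 look.py scene s2 230 390 130 290
```

```text
5.15 [0.4987 0.2817 0.0024] [1.740e-01 9.847e-01 3.000e-04 6.000e-04] [-0.47  0.78  0.13] 0.999
```

View pics/s2.png

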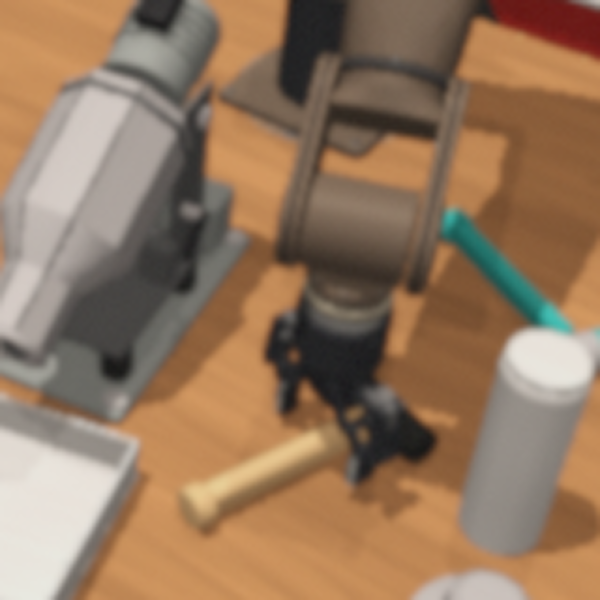

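The fingers straddle the handle just behind the head, around picture (345,440). Closing now, then lifting.

Emit:
jog_arm:
  commands: "0 0 0 0 0 0; 0 0 0 0 0 0; 0 0 0 0 0 0; 0 0 0 0 0 0; 0 0 0 0 0 0; 0 0 0 0 0 0; 0 0 0.02 0 0 0; 0 0 0.05 0 0 0; 0 0 0.1 0 0 0; 0 0 0.15 0 0 0; 0 0 0.165 0 0 0; 0 0 0.165 0 0 0"
  gripper: 0
  grip_force: 110

```text
time: 6.65
eef_pos: [0.4981, 0.2815, 0.1671]
tcp_rot: [0.174, 0.985, 0.0, 0.001]
contact_force: [-1.2, 0.5, -3.5]
opening: 0.241
```

```bash
python3 look.py scene s3 210 390 110 290;python3 look.py top t3 150 300 140 260
```

```text
6.7 [0.4971 0.2811 0.1651] [ 1.740e-01  9.848e-01 -7.000e-04 -1.000e-03] [ 0.16  0.39 -3.54] 0.239
6.75 [0.4965 0.2809 0.164 ] [ 0.174   0.9847 -0.0012 -0.002 ] [-0.45  0.44 -3.4 ] 0.238
```

View pics/s3.png

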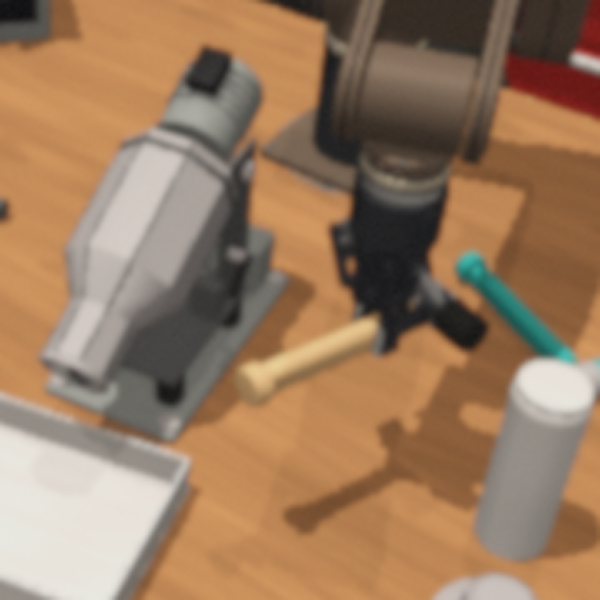

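View pics/t3.png

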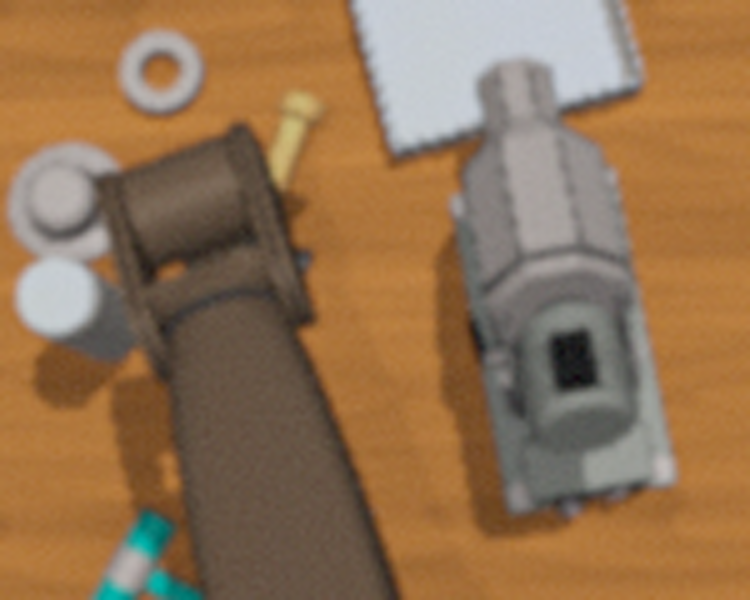

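```bash
cat > mal.py <<'E'
from h import *
st=get_state(); d=vision.read_camera("scene"); W=cloud(d).reshape(-1,3); f=d["frame"].reshape(-1,3).astype(float)
e=st["eef_pos"]; 
k=(f[:,0]-f[:,2]>45)&(abs(W[:,2]-e[2]-.02)<.06)&(np.hypot(W[:,0]-e[0],W[:,1]-e[1])<.16)&(W[:,2]>.05)
P=W[k]; c=np.median(P,0); P=P[np.linalg.norm(P-c,axis=1)<.11]
c=P.mean(0);u,s,vt=np.linalg.svd(P-c,full_matrices=False);a=vt[0]; a=a*np.sign(-a[0])
t=(P-c)@a
print("n",len(P),"yaw",np.degrees(np.arctan2(a[1],a[0])).round(2),"pitch(head up+)",np.degrees(np.arcsin(a[2])).round(2),"butt end",(c+a*t.min()).round(4),"top end",(c+a*t.max()).round(4),"c",c.round(4),"eef",e.round(4))
b=(c+a*t.min())[:2]-e[:2]; print("butt-eef along",b@a[:2])
E
python3 mal.py
```

```text
n 493 yaw 161.88 pitch(head up+) 3.23 butt end [0.6327 0.2379 0.1856] top end [0.489  0.285  0.1941] c [0.5695 0.2586 0.1893] eef [0.4965 0.2809 0.164 ]
butt-eef along -0.14254832180067906
```

Emit:
jog_arm:
  commands: "0.02 0 -0.005 0 0 0.15; 0.04 0 -0.01 0 0 0.3; 0.06 0 -0.012 0 0 0.45; 0.076 0 -0.012 0 0 0.508; 0.076 0 -0.012 0 0 0.508; 0.076 0 -0.012 0 0 0.508; 0.076 0 -0.012 0 0 0.508"

```text
time: 7.68
eef_pos: [0.5731, 0.2816, 0.1541]
tcp_rot: [-0.079, 0.997, -0.0, -0.001]
contact_force: [0.3, 0.1, -2.2]
opening: 0.237
```

```bash
python3 look.py scene s4 210 390 110 290;python3 mal.py; python3 look.py top t4 150 300 140 260
```

```text
7.725 [0.5733 0.2816 0.1544] [-7.900e-02  9.969e-01 -1.000e-04 -4.000e-04] [-0.77  0.22 -3.64] 0.234
n 527 yaw -170.64 pitch(head up+) 2.65 butt end [0.7139 0.3054 0.178 ] top end [0.5458 0.2777 0.1859] c [0.6478 0.2945 0.1811] eef [0.5733 0.2816 0.1544]
butt-eef along -0.14237407749689374
7.825 [0.5737 0.2817 0.1548] [-0.0791  0.9969  0.     -0.    ] [ 0.4  -0.04 -2.97] 0.241
```

View pics/s4.png

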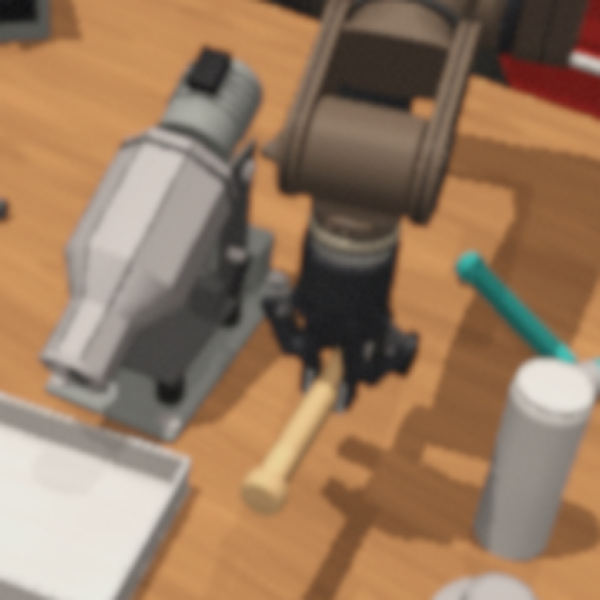

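View pics/t4.png

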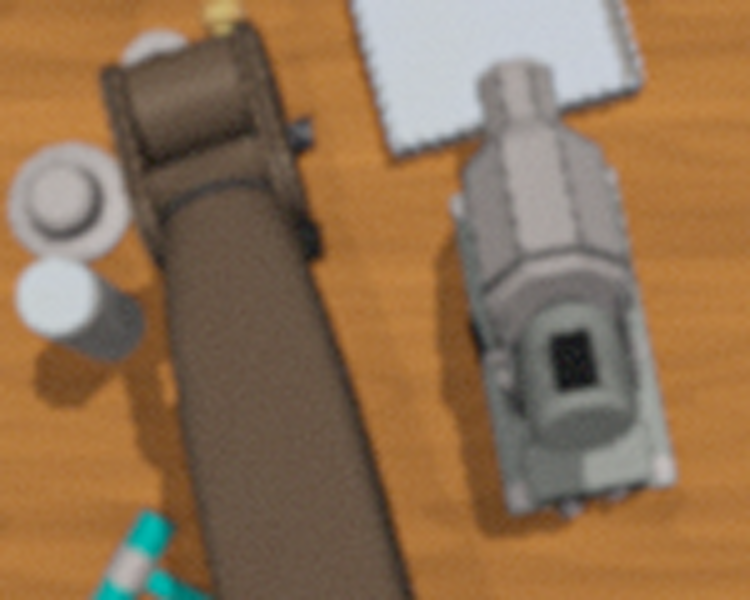

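Run:
```python
from h import *
d=vision.read_camera("top"); W=cloud(d).reshape(-1,3)
for x in (.2,.25,.3,.35,.4,.45,.5,.55):
    k=(abs(W[:,0]-x)<.01)&(W[:,2]>.33)
    if k.sum(): P=W[k]; print(x,"y",P[:,1].min().round(3),P[:,1].max().round(3),"z",P[:,2].min().round(3),P[:,2].max().round(3))
d=vision.read_camera("scene"); W=cloud(d).reshape(-1,3)
for x in (.2,.25,.3,.35,.4,.45,.5,.55):
    k=(abs(W[:,0]-x)<.01)&(W[:,2]>.33)&(W[:,1]>.0)&(W[:,1]<.45)
    if k.sum(): P=W[k]; print("sc",x,"y",P[:,1].min().round(3),P[:,1].max().round(3),"z",P[:,2].min().round(3),P[:,2].max().round(3))
```

```text
0.2 y 0.108 0.224 z 0.589 0.663
0.25 y 0.122 0.237 z 0.562 0.635
0.3 y 0.138 0.253 z 0.543 0.607
0.35 y 0.155 0.264 z 0.502 0.584
0.4 y 0.172 0.276 z 0.497 0.552
0.45 y 0.192 0.303 z 0.443 0.524
0.5 y 0.199 0.316 z 0.404 0.493
0.55 y 0.214 0.331 z 0.34 0.47
sc 0.2 y 0.111 0.225 z 0.571 0.662
sc 0.25 y 0.126 0.241 z 0.547 0.634
sc 0.3 y 0.142 0.256 z 0.517 0.61
sc 0.35 y 0.156 0.269 z 0.496 0.583
sc 0.4 y 0.173 0.281 z 0.47 0.554
sc 0.45 y 0.191 0.303 z 0.43 0.526
sc 0.5 y 0.206 0.319 z 0.398 0.496
sc 0.55 y 0.215 0.337 z 0.383 0.471
```

Forearm (underside ≥0.46 m near the motor) clears the barrel. The face is about 122 mm from the flat. Approaching by 80 mm at 0.32 m/s, which also lets me measure the tracking lag.

Emit:
jog_arm:
  commands: "0.0063 -0.0395 -0.002 0 0 0; 0.0126 -0.079 -0.002 0 0 0"

```text
time: 8.18
eef_pos: [0.5866, 0.2022, 0.1528]
tcp_rot: [-0.08, 0.997, -0.0, 0.0]
contact_force: [0.5, -0.6, -2.6]
opening: 0.243
```

```bash
python3 look.py scene s5 210 390 110 290
python3 - <<'E'
from h import *
d=vision.read_camera("top")
st=get_state(); print(st["time"],st["eef_pos"].round(4),st["tcp_rot"].round(4),st["contact_force"].round(2))
E
python3 mal.py
```

```text
8.225 [0.5877 0.1972 0.1528] [-7.840e-02  9.969e-01 -2.200e-03  2.000e-04] [ 1.11 -3.9  -3.56] 0.235
8.275 [0.5874 0.1994 0.153 ] [-7.74e-02  9.97e-01 -7.00e-04  2.00e-04] [-0.49  0.65 -2.91]
n 459 yaw -172.5 pitch(head up+) 2.59 butt end [0.7275 0.2226 0.1766] top end [0.5684 0.2017 0.1839] c [0.667  0.2146 0.1794] eef [0.5874 0.1994 0.153 ]
butt-eef along -0.14178288356077523
```

View pics/s5.png

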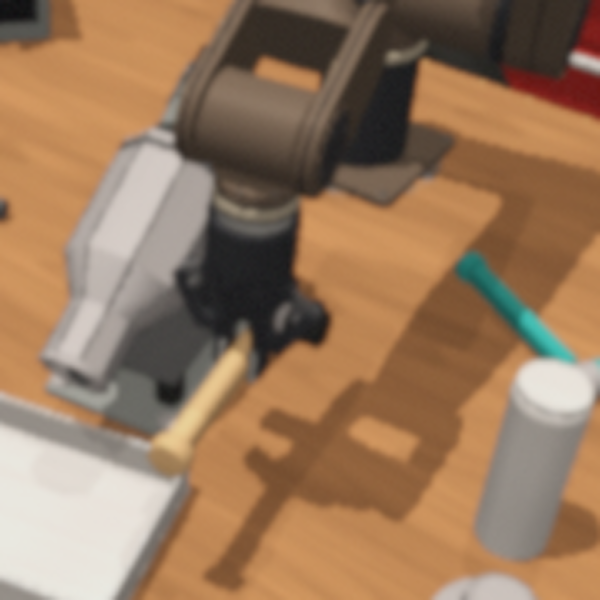

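Tracking is nearly lag-free, with about 5 mm of overshoot. Gap is about 40 mm. First tap: 46 mm in one row (0.37 m/s) and straight back.

Emit:
jog_arm:
  commands: "0.0073 -0.0454 0 0 0 0; 0 0 0 0 0 0; 0 0 0 0 0 0; 0 0 0 0 0 0; 0 0 0 0 0 0; 0 0 0 0 0 0"

```text
time: 9.07
eef_pos: [0.5867, 0.2024, 0.1527]
tcp_rot: [-0.079, 0.997, -0.0, -0.0]
contact_force: [0.1, -0.8, -2.9]
opening: 0.233
```

```bash
cat > neck.py <<'E'
import sys
from h import *
tag=sys.argv[1]
R,o=bpose([.5126,.0408],.1588)
st=get_state(); print(st["time"],st["eef_pos"].round(4),st["contact_force"].round(2),round(st["opening"],3))
for n in ("scene","top"):
    d=vision.read_camera(n); c=proj(d,[o+R@np.array([.17,0,-.01])])[0].astype(int)
    a=28 if n=="scene" else 24; im=d["frame"][c[1]-a-5:c[1]+a+5,c[0]-a:c[0]+a,::-1]
    im=cv2.resize(im,(400,400*(2*a+10)//(2*a)),interpolation=cv2.INTER_CUBIC)
    if n=="scene": A=im
    W=cloud(d).reshape(-1,3); b=(W-o)@R
    k=(b[:,0]>.162)&(abs(b[:,1])<.03)&(abs(b[:,2])<.035)&(W[:,2]>.06)
    print(n,"pts beyond mouth",k.sum(), b[k][:,0].max().round(3) if k.any() else "", end="; ")
    t=(W[:,2]>.006+.004)&(W[:,2]<.035)&(abs(W[:,0]-.735)<.1)&(abs(W[:,1]-.085)<.1)&(d["frame"].reshape(-1,3).sum(1)<330)
    print("dark in tray",t.sum(), W[t].mean(0).round(3) if t.any() else "")
h=max(A.shape[0],im.shape[0]); pad=lambda x:np.pad(x,((0,h-x.shape[0]),(0,0),(0,0)))
cv2.imwrite(f"pics/{tag}.png",np.hstack([pad(A),pad(im)])[:600])
E
python3 neck.py n1; python3 mal.py
```

```text
9.075 [0.5867 0.2024 0.1527] [ 0.08 -0.81 -2.92] 0.233
scene pts beyond mouth 13 0.172; dark in tray 12 [0.792 0.024 0.026]
top pts beyond mouth 0 ; dark in tray 51 [0.789 0.095 0.022]
n 451 yaw -172.4 pitch(head up+) 2.08 butt end [0.7271 0.226  0.1766] top end [0.5715 0.2052 0.1824] c [0.6666 0.2179 0.1789] eef [0.5868 0.2024 0.1527]
butt-eef along -0.14213076989038342
```

View pics/n1.png

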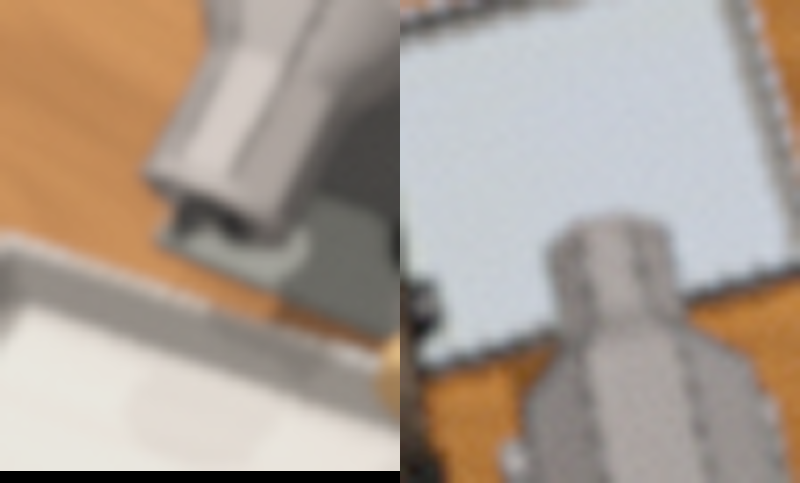

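Run:
```python
from h import *
R,o=bpose([.5126,.0408],.1588)
d=dict(np.load("scene.npz")); 
c=proj(d,[o+R@np.array([.17,0,-.01])])[0].astype(int);a=28
im=d["f"][c[1]-a-5:c[1]+a+5,c[0]-a:c[0]+a,::-1]
cv2.imwrite("pics/n0.png",cv2.resize(im,(400,471),interpolation=cv2.INTER_CUBIC))
b=(d["W"].reshape(-1,3)-o)@R; k=(b[:,0]>.162)&(abs(b[:,1])<.03)&(abs(b[:,2])<.035)&(d["W"].reshape(-1,3)[:,2]>.06)
print(k.sum(),b[k][:,0].max() if k.any() else "")
```

```text
0
```

View pics/n0.png

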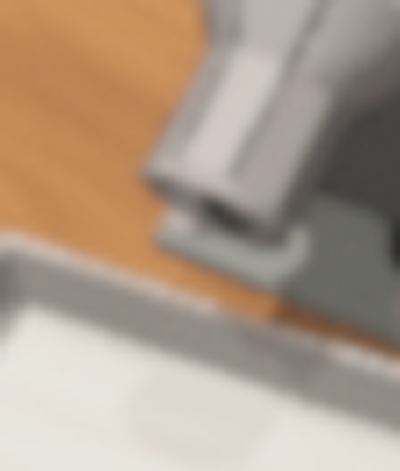

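The tap worked: before it the mouth was empty at (210,215), and now a dark link end pokes out about 10 mm at (195,218). Repeating slightly faster.

Emit:
jog_arm:
  commands: "0.0077 -0.0484 0 0 0 0; 0 0 0 0 0 0; 0 0 0 0 0 0; 0 0 0 0 0 0; 0 0 0 0 0 0; 0 0 0 0 0 0"

```text
time: 9.98
eef_pos: [0.5868, 0.2022, 0.1528]
tcp_rot: [-0.079, 0.997, -0.0, 0.0]
contact_force: [-0.4, -0.0, -3.1]
opening: 0.241
```

```bash
python3 neck.py n2
```

```text
9.975 [0.5868 0.2022 0.1528] [-0.44 -0.03 -3.1 ] 0.241
scene pts beyond mouth 59 0.187; dark in tray 9 [0.783 0.035 0.025]
top pts beyond mouth 0 ; dark in tray 41 [0.785 0.095 0.022]
```

View pics/n2.png

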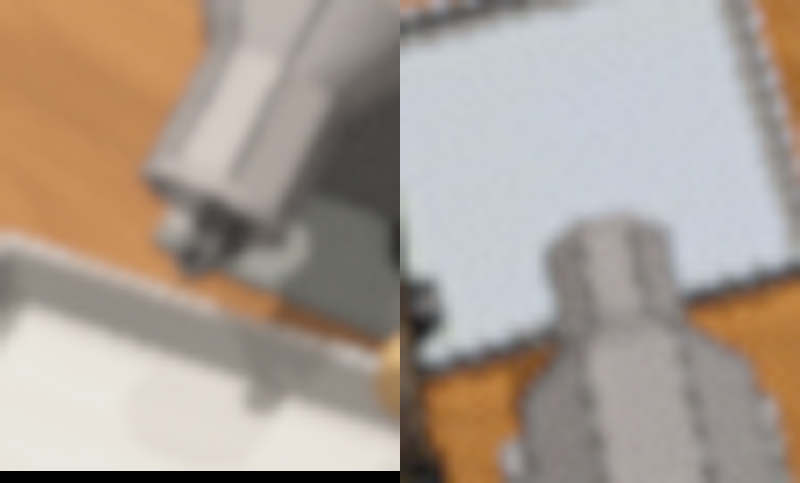

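The link sticks out about 27 mm at (205,240). Next tap.

Emit:
jog_arm:
  commands: "0.0077 -0.0484 0 0 0 0; 0 0 0 0 0 0; 0 0 0 0 0 0; 0 0 0 0 0 0; 0 0 0 0 0 0; 0 0 0 0 0 0"

```text
time: 10.82
eef_pos: [0.5868, 0.2023, 0.1528]
tcp_rot: [-0.079, 0.997, -0.0, 0.0]
contact_force: [0.3, -0.5, -3.9]
opening: 0.24
```

```bash
python3 neck.py n3
```

```text
10.825 [0.5868 0.2023 0.1528] [ 0.26 -0.54 -3.85] 0.24
scene pts beyond mouth 70 0.19; dark in tray 25 [0.742 0.045 0.019]
top pts beyond mouth 0 ; dark in tray 48 [0.786 0.095 0.022]
```

View pics/n3.png

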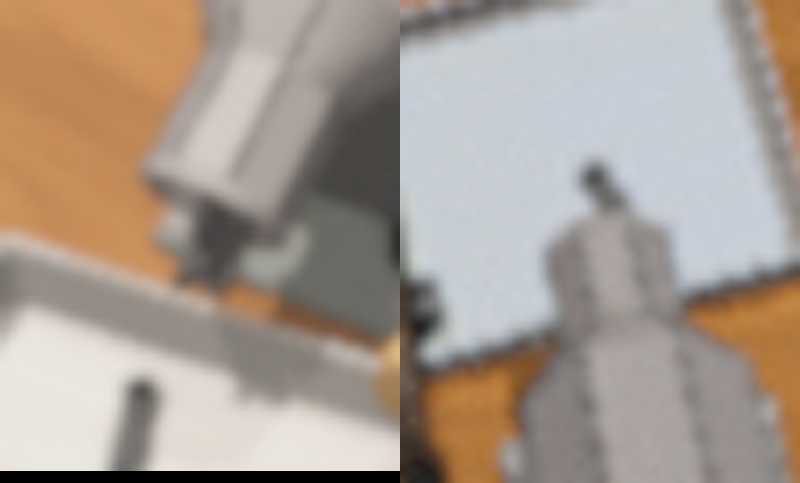

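One link lies in the tray at left-panel (138,420), and two others still stick out of the mouth at (205,250). Next tap.

Emit:
jog_arm:
  commands: "0.0077 -0.0484 0 0 0 0; 0 0 0 0 0 0; 0 0 0 0 0 0; 0 0 0 0 0 0; 0 0 0 0 0 0; 0 0 0 0 0 0"

```text
time: 11.68
eef_pos: [0.5868, 0.2023, 0.1527]
tcp_rot: [-0.079, 0.997, -0.0, -0.0]
contact_force: [0.1, 0.3, -2.5]
opening: 0.236
```

```bash
python3 neck.py n4
```

```text
11.675 [0.5868 0.2023 0.1527] [ 0.11  0.29 -2.52] 0.236
scene pts beyond mouth 0 ; dark in tray 65 [0.688 0.048 0.015]
top pts beyond mouth 0 ; dark in tray 56 [0.777 0.1   0.022]
```

View pics/n4.png

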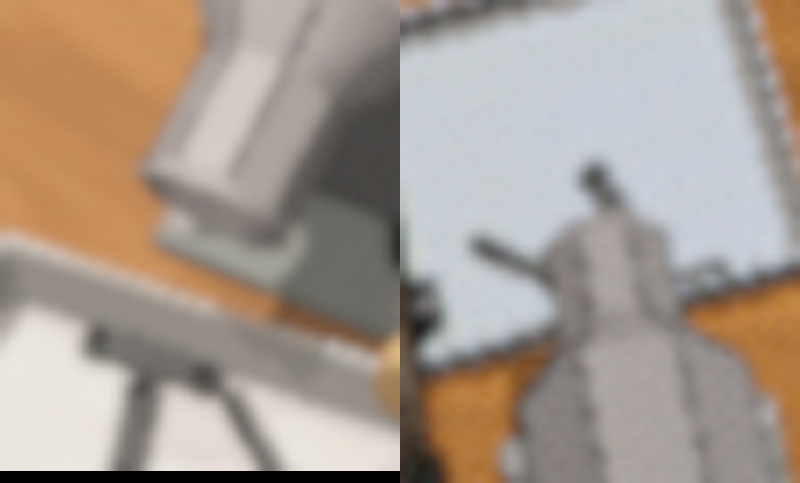

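All three links are in the tray: left panel (138,420), (245,420), and one beside the wall at (150,350). The mouth is empty. Backing off and carrying the mallet over its old place, then checking the tray.

Emit:
jog_arm:
  commands: "-0.005 0.03 0 0 0 0; -0.01 0.06 0 0 0 0; -0.0126 0.079 0 0 0 0; -0.03 0.0795 0 0 0 -0.12; -0.05 0.0795 0 0 0 -0.26; -0.07 0.0795 -0.02 0 0 -0.4; -0.088 0.0795 -0.05 0 0 -0.508; -0.088 0.0795 -0.09 0 0 -0.508; -0.088 0.0795 -0.12 0 0 -0.508; -0.088 0.0795 -0.12 0 0 -0.508; -0.088 0.0795 -0.12 0 0 -0.508"

```text
time: 13.15
eef_pos: [0.4999, 0.2824, 0.0341]
tcp_rot: [0.174, 0.985, 0.0, 0.001]
contact_force: [0.7, 0.6, -2.3]
opening: 0.238
```

```bash
python3 look.py scene s6 150 390 110 290
python3 - <<'E'
from h import *
d=vision.read_camera("scene"); W=cloud(d).reshape(-1,3); s=d["frame"].reshape(-1,3).astype(int).sum(1)
t=(W[:,2]>.004)&(abs(W[:,0]-.735)<.11)&(abs(W[:,1]-.085)<.12)&(s<330)&(W[:,2]<.1)
print(t.sum(),np.percentile(W[t][:,2],[0,50,95,100]).round(3),W[t].min(0).round(3),W[t].max(0).round(3))
E
```

```text
13.2 [0.5004 0.2825 0.0347] [1.740e-01 9.847e-01 8.000e-04 1.600e-03] [ 0.32  0.07 -2.24] 0.235
85 [0.004 0.013 0.031 0.095] [ 0.635 -0.012  0.004] [0.832 0.204 0.095]
```

View pics/s6.png

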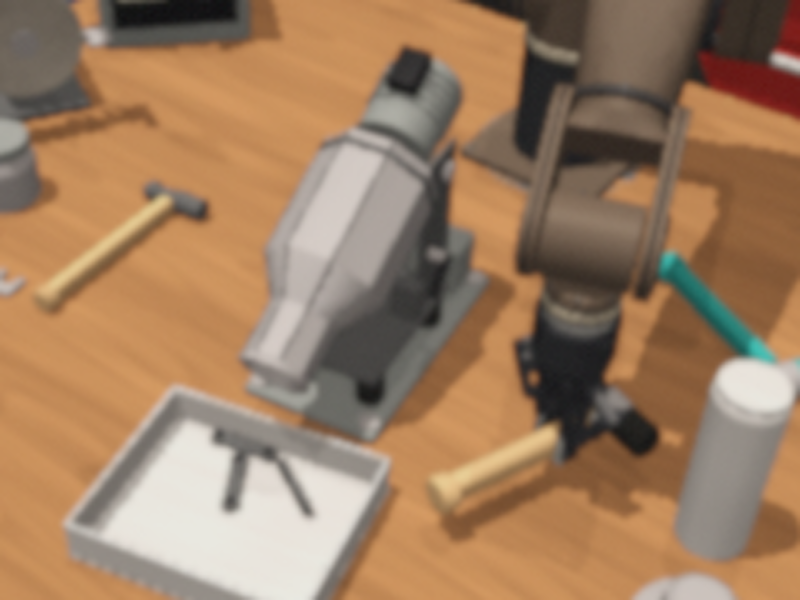

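The tray holds three links at (232,480), (290,485) and (245,442), all below the rim. The hammer is unmoved. Lowering the mallet gently.

Emit:
jog_arm:
  commands: "0 0 -0.01 0 0 0; 0 0 -0.02 0 0 0; 0 0 -0.026 0 0 0; 0 0 -0.03 0 0 0; 0 0 -0.03 0 0 0; 0 0 -0.03 0 0 0"

```text
time: 14.0
eef_pos: [0.4989, 0.2821, 0.0028]
tcp_rot: [0.174, 0.985, 0.0, 0.0]
contact_force: [-0.5, 0.5, -4.1]
opening: 0.235
```

Emit:
jog_arm:
  commands: "0 0 -0.001 0 0 0; 0 0 -0.0015 0 0 0; 0 0 -0.0015 0 0 0"

```text
time: 14.38
eef_pos: [0.499, 0.2821, 0.0022]
tcp_rot: [0.174, 0.985, 0.0, 0.0]
contact_force: [-2.9, -1.5, 4.9]
opening: 0.236
```

Contact with the bench shows in the force (-4 to +5 N). Opening.

Emit:
jog_arm:
  commands: "0 0 0.0005 0 0 0; 0 0 0.0005 0 0 0; 0 0 0.0005 0 0 0; 0 0 0.0005 0 0 0; 0 0 0.0005 0 0 0; 0 0 0.0005 0 0 0; 0 0 0.0005 0 0 0"
  gripper: 100
  grip_force: 20

```text
time: 15.25
eef_pos: [0.4987, 0.2821, 0.0017]
tcp_rot: [0.174, 0.985, -0.0, 0.0]
contact_force: [0.5, -0.8, 0.4]
opening: 0.997
```

```bash
python3 look.py scene s7 230 390 150 290
```

```text
15.3 [0.4987 0.2821 0.0017] [ 0.174   0.9847 -0.     -0.    ] [ 0.46 -1.05 -0.59] 1.003
```

View pics/s7.png

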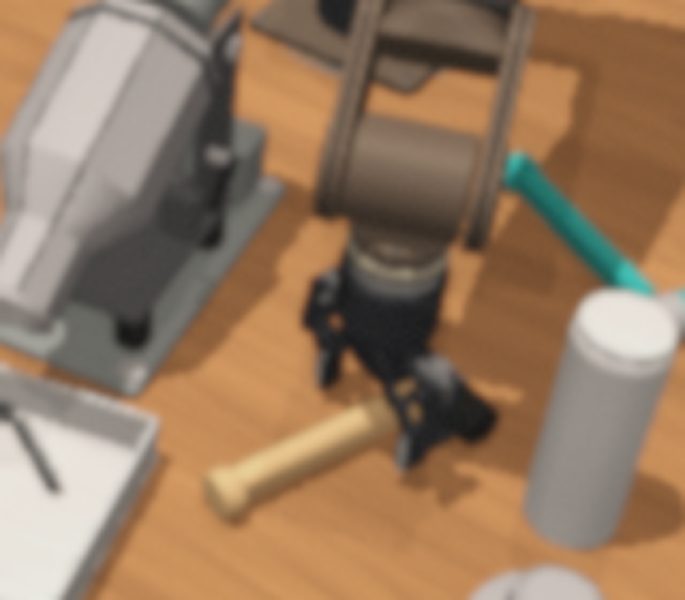

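The mallet rests on the bench and the fingers are clear on both sides of the handle at (360,420). Rising straight up.

Emit:
jog_arm:
  commands: "0 0 0.01 0 0 0; 0 0 0.03 0 0 0; 0 0 0.07 0 0 0; 0 0 0.12 0 0 0; 0 0 0.18 0 0 0; 0 0 0.24 0 0 0; 0 0 0.25 0 0 0; 0 0 0.25 0 0 0; 0 0 0.25 0 0 0; 0 0 0.25 0 0 0"

```text
time: 16.55
eef_pos: [0.4977, 0.2817, 0.2494]
tcp_rot: [0.174, 0.985, -0.001, -0.002]
contact_force: [-0.2, 0.4, -0.0]
opening: 0.999
```

```bash
python3 look.py scene s8 0 512 0 384
python3 - <<'E'
from h import *
old={"scene":dict(np.load("scene.npz")),"top":dict(np.load("top.npz"))}
for n in("scene","top"):
    d=vision.read_camera(n); W=cloud(d)
    for q in("mallet","tray","hammer","spray_can","spanner","grease_tin","hub_cap","bearing","parts_cup"):
        for r in cut_out(n,q)[:1 if q!="mallet" else 3]:
            m=r["pixels"]; a=np.nanmedian(W[m],0); b=np.nanmedian(old[n]["W"][m],0)
            print(n,q,round(r["conf"],2),a.round(3),"start at same px",b.round(3),"zmax",np.nanpercentile(W[m][:,2],98).round(3))
    if n=="scene":
        m=(W[...,0]>.39)&(W[...,0]<.66)&(W[...,1]>.20)&(W[...,1]<.37)&(W[...,2]>.016)&(W[...,2]<.08)
        print("mallet region z pct",np.percentile(W[m][:,2],[50,90,99,100]).round(3))
        k=(W[...,2]>.006)&(W[...,2]<.1)&(abs(W[...,0]-.735)<.075)&(abs(W[...,1]-.085)<.075)&(d["frame"].astype(int).sum(2)<330)
        print("tray dark z",np.percentile(W[k][:,2],[50,95,100]).round(3),W[k].min(0).round(3),W[k].max(0).round(3))
E
```

```text
16.6 [0.4979 0.2817 0.2497] [ 1.741e-01  9.847e-01 -9.000e-04 -1.600e-03] [-0.24 -0.46 -0.4 ] 1.004
scene mallet 0.92 [0.288 0.599 0.029] start at same px [0.288 0.599 0.029] zmax 0.037
scene mallet 0.9 [0.486 0.28  0.03 ] start at same px [0.484 0.281 0.03 ] zmax 0.038
scene mallet 0.8 [0.223 0.35  0.03 ] start at same px [0.223 0.349 0.029] zmax 0.19
scene tray 0.77 [0.743 0.089 0.007] start at same px [0.742 0.089 0.007] zmax 0.046
scene hammer 0.9 [ 0.51  -0.28   0.022] start at same px [ 0.511 -0.281  0.022] zmax 0.03
scene spray_can 0.84 [0.498 0.438 0.127] start at same px [0.498 0.438 0.126] zmax 0.193
scene spanner 0.44 [0.512 0.065 0.203] start at same px [0.512 0.065 0.202] zmax 0.304
scene grease_tin 0.58 [ 0.542 -0.455  0.063] start at same px [ 0.541 -0.455  0.063] zmax 0.089
scene hub_cap 0.72 [0.603 0.474 0.013] start at same px [0.603 0.474 0.013] zmax 0.054
scene bearing 0.87 [0.707 0.387 0.017] start at same px [0.708 0.388 0.018] zmax 0.022
mallet region z pct [0.031 0.036 0.039 0.042]
tray dark z [0.014 0.016 0.018] [0.661 0.012 0.009] [0.729 0.132 0.018]
top mal
[... 248 characters left out ...]
 tray 0.37 [0.588 0.246 0.029] start at same px [0.588 0.246 0.03 ] zmax 0.041
top hammer 0.7 [ 0.461 -0.287  0.023] start at same px [ 0.46  -0.287  0.023] zmax 0.033
top spray_can 0.68 [0.46  0.426 0.187] start at same px [0.46  0.426 0.187] zmax 0.198
top spanner 0.66 [ 0.717 -0.335  0.007] start at same px [ 0.716 -0.335  0.008] zmax 0.015
top grease_tin 0.6 [ 0.515 -0.468  0.082] start at same px [ 0.515 -0.468  0.082] zmax 0.092
top hub_cap 0.59 [0.563 0.483 0.023] start at same px [0.564 0.482 0.022] zmax 0.058
top bearing 0.7 [0.696 0.379 0.018] start at same px [0.696 0.379 0.018] zmax 0.027
top parts_cup 0.54 [ 0.637 -0.477  0.034] start at same px [ 0.636 -0.477  0.033] zmax 0.088
```

View pics/s8.png

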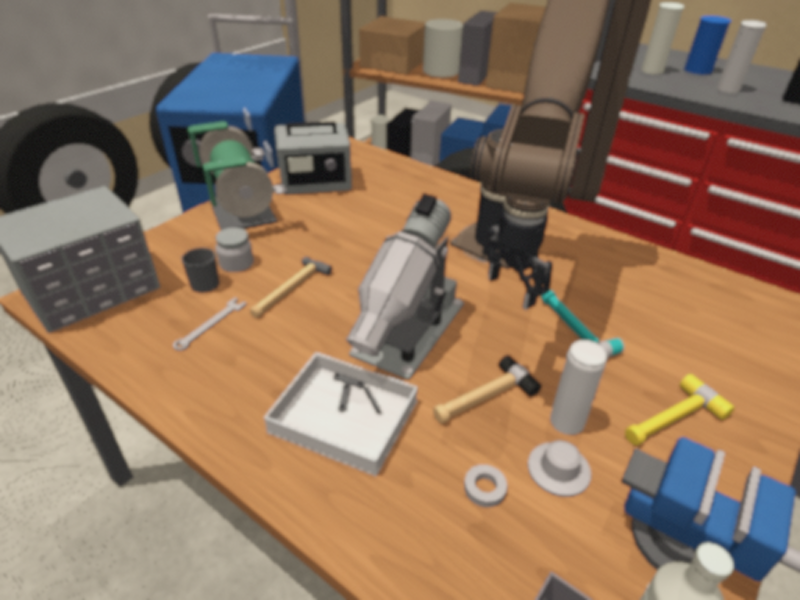

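The mallet lies flat at (490,390), all three links are in the tray around (350,390), the other things look unmoved and the hand is clear. Handing in.

```bash
python3 -c "
from plant import ctrl,get_state
s=get_state();print(s['contact_force'],abs(s['dq']).max());print(ctrl.sign_off())"
```

```text
[ 0.37941686 -0.67416577 -0.00852676] 0.001289304721833764
the job is handed in; nothing more can be done
None
```

I freed all three links with four taps on the barrel's left flat, at about 0.37–0.39 m/s commanded. I used the black-headed mallet and laid it back where it had been. I handed in at about 17 s of the 58 s; sign-off gives no verdict.

**What the last checks showed:**
- **Links:** all three lie in the tray with their tops no more than 18 mm above the bench, and the mouth is empty.
- **Mallet:** it lies flat, with its highest point at about 40 mm, and within about 2 mm of its first place. The gripper is open and 0.25 m up, with no force on it.
- **Bystanders:** the tray, hammer and other things are within 1–2 mm of where they started.

**Checks that failed or were weak:**
- **Mislabelled things:** the network took the barrel for the spanner in the scene view (0.44) and the mallet for the tray in the top view (0.37). In each case the other camera found the thing itself, and it had not moved.
- **Parts cup:** only the top view checked it by number.
- **Mallet tilt:** while held, the mallet seemed tilted 2–3°, which may be a measuring error.
- **Blow force:** I never measured the contact force of the taps, so keeping under 110 N is inferred from their speed.

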